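Sort the glaze test tiles into their trays by shape

TASK

Sort the five glazed test tiles into the wooden trays by shape: the two square tiles into the square tray, the two round tiles into the round tray, and the long tile into the long narrow tray. Set each one down gently rather than dropping it, so that it lies flat on the floor of its tray, glaze up, resting neither on the rim nor on another tile. Leave the celadon cup and the white jar standing where they are.

Things in the scene. Friction and masses are not known exactly. Their poses are not given: they have to be found in the camera images.
- square_a: One of two identical loose square stoneware test tiles, 40 x 40 mm, 12 mm thick, about 45 g. Dark brown clay with a pale grey-white glaze on its upper face. Starts lying flat on the bench, glaze up. Origin: centre of its underside; z points out of the glazed face; x and y are parallel to its sides.
- square_b: One of two identical loose square stoneware test tiles, 40 x 40 mm, 12 mm thick, about 45 g. Dark brown clay with a pale grey-white glaze on its upper face. Starts lying flat on the bench, glaze up. Origin: centre of its underside; z points out of the glazed face; x and y are parallel to its sides.
- disc_a: One of two identical loose round stoneware test tiles, diameter 40 mm, 12 mm thick, about 36 g. Dark brown clay with a pale grey-white glaze on its upper face. Starts lying flat on the bench, glaze up. Origin: centre of its underside; z points out of the glazed face.
- disc_b: One of two identical loose round stoneware test tiles, diameter 40 mm, 12 mm thick, about 36 g. Dark brown clay with a pale grey-white glaze on its upper face. Starts lying flat on the bench, glaze up. Origin: centre of its underside; z points out of the glazed face.
- bar: The one long stoneware test tile, loose, 26 mm wide along its x, 84 mm long along its y, 12 mm thick, about 60 g. Dark brown clay with a pale grey-white glaze on its upper face. Starts lying flat on the bench, glaze up. Origin: centre of its underside; z points out of the glazed face.
- square_tray: Square wooden tray, 140 x 140 mm outside, 130 x 130 mm inside: room for two square tiles side by side. Its floor is flat, 5 mm above the bench; wall 5 mm thick, rim 14 mm above the bench. Fixed to the bench, dark wood, empty at the start. Origin: centre of its underside, on the bench; z up; x and y are parallel to its sides.
- round_tray: Round wooden tray, 154 mm outside and 144 mm inside diameter: room for two round tiles side by side. Its floor is flat, 5 mm above the bench; wall 5 mm thick, rim 14 mm above the bench. Fixed to the bench, dark wood, empty at the start. Origin: centre of its underside, on the bench; z up.
- long_tray: Long narrow wooden tray, 90 mm (its x) by 160 mm (its y) outside, 80 x 150 mm inside. Its floor is flat, 5 mm above the bench; wall 5 mm thick, rim 14 mm above the bench. Fixed to the bench, dark wood, empty at the start. Origin: centre of its underside, on the bench; z up.
- cup: Bystander: small pale green celadon cup, 60 mm across, 55 mm high, open at the top, loose, standing among the tiles. Origin: centre of its underside; z up.
- jar: Bystander: lidded white plastic jar, 58 mm across, 60 mm high, loose, standing among the tiles. Origin: centre of its underside; z up.

How it is judged:
By the outcome, as a careful person would: the job done as asked, in the order asked, and still so for the second after the job is handed in, with the robot touching nothing.
It also fails if it takes over 120 s, if anything falls off the work surface, if the arm or the gripper's body presses on something with over 40 N, if the wrist force passes 120 N, or if a joint passes its speed limit or range.

ROBOT

A 6-joint arm with a two-finger parallel gripper is mounted at the origin on the work surface. World frame = base frame: x ahead of the robot, y to its left, z up, the work surface at z = 0. Lengths are in m, angles in rad, forces in N, time in s.
With the tool pointing down it reaches from about 0.35 to 0.775 m from the base axis. Payload 7.3 kg.
Tool frame: the origin (TCP) lies at the very end of the fingers, on their centre line; the grasp point (between the pads) lies 19 mm behind it; z points along the fingers, x is the direction in which the jaws open and shut, and the axes are right-handed (so a half turn about z gives the same grasp; the last joint's range is limited). The gripper opens to 92 mm and grips with 3 to 60 N. Pads are 19 mm wide; open, the fingers measure 130 mm over their backs; the gripper's body (75 mm by 190 mm) begins 47 mm behind the grasp point.
Start: joints at [1.096, 0.342, 1.524, -0, 1.275, -0.146], TCP at [0.17, 0.497, 0.227] pointing down, gripper open.
Joint ranges: [-2.53, 2.53], [-0.77, 2.02], [0.04, 2.7], [-1, 4.14], [0.28, 2.66], [-3.11, 3.11]. Speed limits (rad/s): [2.57, 2.57, 3.14, 3.14, 3.14, 3.14].

INTERFACE

Orientations are given as [roll, pitch, yaw] about the fixed x, y, z axes, in that order (R = Rz(yaw) Ry(pitch) Rx(roll)).
In Python, from cell import robot, read_camera, nets gives the robot as it stands. The module is installed in compiled form; this text tells all that it offers.
- The arm moves only by the tool carry_out, never from a script. Its arguments are lists of equal length, an entry for each row: "translation": the shift along the tool's x, y, z in m, a list of three; "turn": the turn, a rotation vector about the tool's x, y, z in rad, a list of three; "gripper": the gripper's target within -1 to 1 (shut at 1, half-way at 0, fully open at -1). A call has 1 to 10 rows; each row shifts and turns the commanded pose from where the row before left it, along the tool's axes as they then stand; what a row does not reach is not made up. A row lasts 1/10 s, in which the tool goes at most 50 mm and 8.59 degrees, less where a joint would pass 70% of its speed; a pose out of reach is approached as far as the arm can. A call with a gripper value outside its range is refused whole. The fingers move at their own pace and stop on an object; "squeeze" is the grip in N (left out, the last holds). Time passes only in rows, so rows that do not move let the fingers close. It gives the time, the measured TCP pose, the force and the opening at its end, in the units of the state.
- robot.observe(): the state, without advancing time (a new reading comes with each control period).
- read_camera(name): name is "scene" or "top" or "wrist"; returns a dict with "img" (480x640x3 uint8, red, green, blue), "fx", "fy", "cx", "cy" (pixels), "world_from_camera" (4x4, takes a point from camera to world coordinates). Camera axes: x right, y down, z forward; pixel columns grow to the right and rows downward; lengths in m; the calibration is good to about 2 mm. The wrist camera is an equidistant fisheye: a pixel r from the principal point sees the ray r / f radians off the axis. A picture is of the moment at which its call begins. There is no depth.
- robot.hand_in(): hands the job in, once; it reports no verdict.
Trained networks look in a picture, given as the dict that the camera call returned (one of the last four; its "shot" number tells which), for a name from the list of things; names that differ only in an ending like _2 or _b are one class to them, and where a whole thing is asked for, a point or a joint stands for the part that bears it (a point fixed in the world has none). Each returns a list of dicts, best first, with "score" (0 to 1); they miss things now and then, are a little off and sometimes report something else, mostly with a low value. They report only what shows in the picture. A call takes as long as a camera call.
- nets.regions_of(picture, name): "region" (480x640 bool, what is visible of it) and "pixel" ([column, row] in pixels, amid what is visible of it).
- nets.tip_of(picture, name): "pixel" ([column, row] in pixels: a listed point, or the origin of a listed thing).
The state is a dict: "time": time; "qpos": joint angles; "qvel": joint speeds; "joint_efforts": joint torques, N m; "tool_pos": TCP position; "tool_rot": TCP orientation; "contact_force": force on the tool from outside, world axes, zero at the start; "torque": the same for the moment, N m; "opening": finger opening in m.
Only numpy, scipy, OpenCV 4.12 (cv2) and the standard library are available. Lean on these libraries where they do the work, as an engineer would, in place of code of your own. Each camera call takes 0.05 s, during which the arm holds its last target. There are 200 camera calls.

## Working session

There is one attempt and no reset: what is moved stays moved. The work goes in short steps, Python scripts to look and compute and a tool call to move; the robot and the scene stay as the last step left them, time stands still between calls to the robot, and variables do not carry over. Pictures are saved under pics/ and viewed, about 12 in all and at most 16, crops included, and the job is handed in when it is done.

Besides the shell and the picture viewer there is one more tool, called after "Emit:" as name(argument=value, ...) on one line, values as JSON. carry_out: Moves the arm, as the interface text tells. Its arguments: {"type":"object","properties":{"translation":{"type":"array","items":{"type":"array","items":{"type":"number"}}},"turn":{"type":"array","items":{"type":"array","items":{"type":"number"}}},"gripper":{"type":"array","items":{"type":"number"}},"squeeze":{"type":"number"}},"required":["translation","turn","gripper"]}

```bash
mkdir -p pics; cat > h.py <<'E'
import numpy as np,cv2
from cell import robot,read_camera,nets
from scipy.spatial.transform import Rotation as R
def ray(c,p):
    x=(p[0]-c['cx'])/c['fx'];y=(p[1]-c['cy'])/c['fy']
    return np.array([x,y,1.])
def toworld(c,p,z,fish=False):
    T=np.array(c['world_from_camera'])
    d=ray(c,p)
    if fish:
        r=np.hypot(d[0],d[1]);d=np.array([d[0]/r*np.sin(r),d[1]/r*np.sin(r),np.cos(r)]) if r>1e-9 else np.array([0,0,1.])
    d=T[:3,:3]@d;o=T[:3,3]
    return o+d*(z-o[2])/d[2]
def save(c,n): cv2.imwrite('pics/'+n+'.png',c['img'][:,:,::-1])
def outline(c,reg,z,fish=False):
    cs,_=cv2.findContours(reg.astype(np.uint8),cv2.RETR_EXTERNAL,cv2.CHAIN_APPROX_NONE)
    k=max(cs,key=cv2.contourArea)[:,0,:]
    return np.array([toworld(c,p,z,fish)[:2] for p in k.astype(float)])
E
python3 - <<'E'
from h import *
s=robot.observe();print({k:np.round(v,3) for k,v in s.items()})
c=read_camera('top');save(c,'top0')
print(np.round(c['world_from_camera'],3))
for n,z in [('square_a',.012),('disc_a',.012),('bar',.012),('square_tray',.014),('round_tray',.014),('long_tray',.014),('cup',.055),('jar',.06)]:
    for r in nets.regions_of(c,n):
        if r['score']<.2: continue
        o=outline(c,r['region'],z)
        (x,y),(w,h),a=cv2.minAreaRect((o*1000).astype(np.float32))
        print(n,round(r['score'],2),np.round(r['pixel']),'c',round(x),round(y),'wh',round(w),round(h),'a',round(a))
c=read_camera('scene');save(c,'scene0')
E
```

```text
{'time': np.float64(0.0), 'qpos': array([ 1.096,  0.343,  1.525,  0.   ,  1.275, -0.146]), 'qvel': array([-0.   ,  0.001, -0.   ,  0.001,  0.   ,  0.001]), 'joint_efforts': array([ 1.0000e-03, -4.3125e+01, -2.4422e+01,  7.2000e-02,  5.6000e-02,
       -0.0000e+00]), 'tool_pos': array([0.169, 0.497, 0.226]), 'tool_rot': array([-3.141e+00,  2.000e-03,  1.242e+00]), 'contact_force': array([ 0.321,  0.797, -0.099]), 'torque': array([-0.008, -0.026, -0.046]), 'opening': np.float64(0.092)}
[[ 0.006 -0.984  0.18   0.4  ]
 [-1.    -0.009 -0.019  0.006]
 [ 0.02  -0.18  -0.983  0.85 ]
 [ 0.     0.     0.     1.   ]]
square_a 0.87 [127. 313.] c 422 350 wh 45 46 a 65
square_a 0.62 [432. 296.] c 455 -219 wh 40 42 a 34
disc_a 0.82 [490. 313.] c 425 -331 wh 38 42 a 0
disc_a 0.66 [319. 292.] c 457 -3 wh 36 36 a 45
bar 0.61 [253. 305.] c 434 117 wh 28 83 a 0
square_tray 0.86 [438. 210.] c 630 -237 wh 142 142 a 2
round_tray 0.77 [191. 209.] c 622 247 wh 155 152 a 1
long_tray 0.76 [315. 200.] c 646 7 wh 161 94 a 89
cup 0.79 [376. 295.] c 452 -110 wh 57 58 a 45
jar 0.59 [184. 296.] c 447 232 wh 53 66 a 0
jar 0.3 [432. 298.] c 452 -207 wh 40 41 a 33
```

View pics/top0.png

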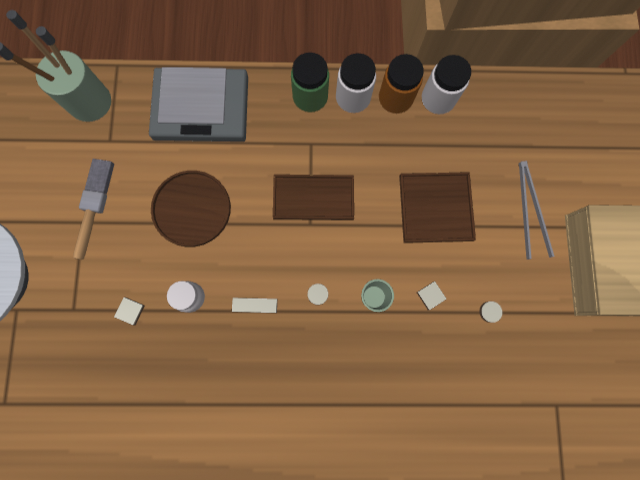

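View pics/scene0.png

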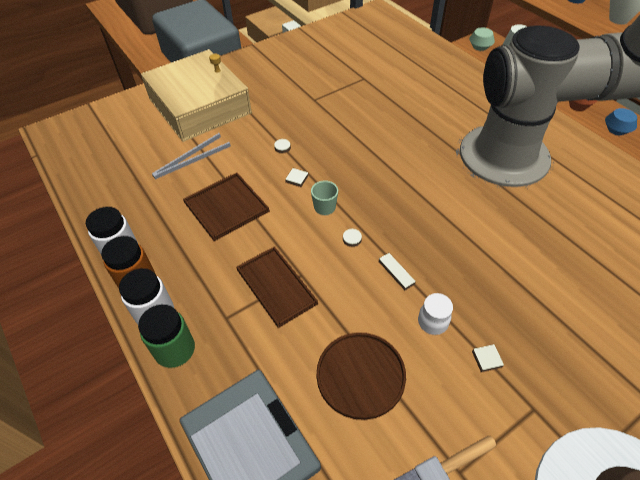

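The top view shows squares at (127,312) and (432,296), discs at (318,294) and (491,312), and the bar at (254,305). The trays are round (190,208), long (313,198) and square (438,208). The cup is at (377,296) and the jar at (184,296). The nets agree, except for a weak false jar on square_b. Next I'll refine with the bright glaze and plan the first move.

```bash
cat >> h.py <<'E'
def plan(x,y,z,yaw=None):
    s=robot.observe();p=np.array(s['tool_pos']);M=R.from_euler('xyz',s['tool_rot'])
    y0=s['tool_rot'][2]; yaw=y0 if yaw is None else yaw
    T=R.from_euler('xyz',[np.pi,0,yaw])
    d=np.array([x,y,z])-p
    print('time',round(float(s['time']),1),'turn first(rotvec)',np.round((M.inv()*T).as_rotvec(),3),'then shift in NEW tool axes',np.round(T.inv().apply(d),4),'(no turn:',np.round(M.inv().apply(d),4),')','pos',np.round(p,4),'rot',np.round(s['tool_rot'],3),'open',round(float(s['opening']),4),'F',np.round(s['contact_force'],1),'q6',round(float(s['qpos'][5]),2))
def glaze(c,center,rad=45,z=.012,fish=False):
    """glaze blob near centre pixel: world minAreaRect in mm"""
    g=c['img'].astype(int);m=((g.min(2)>130)&(g.max(2)-g.min(2)<50)).astype(np.uint8)
    n,l,st,ce=cv2.connectedComponentsWithStats(m)
    ok=[i for i in range(1,n) if st[i,4]>60 and np.hypot(*(ce[i]-center))<rad]
    for i in ok:
        o=outline(c,l==i,z,fish);r=cv2.minAreaRect((o*1000).astype(np.float32))
        print(np.round(ce[i]),st[i,4],'c',np.round(r[0],1),'wh',np.round(r[1],1),'a',round(r[2],1))
E
python3 - <<'E'
from h import *
c=read_camera('top')
for p in [(127,312),(432,296),(318,294),(491,312),(254,305)]: glaze(c,p,15)
plan(.42,.348,.12,1.13)
E
```

```text
[128. 311.] 458 c [423.3 351.5] wh [38.6 40.1] a 67.7
[432. 295.] 428 c [ 455.8 -221.2] wh [38.9 39.7] a 32.7
[317. 294.] 334 c [456.8  -3. ] wh [37.9 36.2] a 0.4
[492. 311.] 329 c [ 426.  -334.2] wh [35.7 37.1] a 0.3
[254. 305.] 620 c [435.3 116.7] wh [26.2 83. ] a 0.4
time 0.6 turn first(rotvec) [ 0.    -0.     0.112] then shift in NEW tool axes [-0.0278  0.2901  0.1067] (no turn: [-0.06    0.2851  0.1067] ) pos [0.1695 0.4969 0.2267] rot [ 3.142 -0.     1.242] open 0.0915 F [0.2 0.5 0.1] q6 -0.15
```

Emit:
carry_out(translation=[[0, 0, 0], [-0.006, 0.042, 0.01], [-0.006, 0.042, 0.01], [-0.006, 0.042, 0.01], [-0.006, 0.042, 0.01], [-0.005, 0.041, 0.01], [-0.005, 0.041, 0.01], [-0.005, 0.04, 0.01], [0, 0, 0.03], [0, 0, 0]], turn=[[0, 0, 0.06], [0, 0, 0], [0, 0, 0], [0, 0, 0], [0, 0, 0], [0, 0, 0], [0, 0, 0], [0, 0, 0], [0, 0, 0], [0, 0, 0]], gripper=[-0.3, -0.3, -0.3, -0.3, -0.3, -0.3, -0.3, -0.3, -0.3, -0.3], squeeze=15)

```text
time: 1.55
tool_pos: [0.422, 0.3488, 0.1234]
tool_rot: [-3.137, 0.006, 1.18]
contact_force: [-1.0, 0.0, 0.1]
opening: 0.0597
```

```bash
python3 - <<'E'
from h import *
c=read_camera('wrist');save(c,'w1')
for r in nets.regions_of(c,'square_a')[:2]: print(r['score'],r['pixel'],toworld(c,r['pixel'],.012,True))
glaze(c,(320,240),150,.012,True)
plan(.4233,.3515,.003,1.182)
E
```

```text
0.75 [319.0, 240.1] [0.42351809 0.35107862 0.012     ]
[319. 240.] 2710 c [423.7 350.7] wh [40.1 39. ] a 67.7
[203. 292.] 215 c [427.5 248.5] wh [10.8 25.9] a 15.8
time 1.6 turn first(rotvec) [-0.001  0.001  0.   ] then shift in NEW tool axes [0.0008 0.0005 0.1238] (no turn: [0.001  0.0006 0.1238] ) pos [0.4226 0.3509 0.1268] rot [-3.141e+00  1.000e-03  1.182e+00] open 0.0597 F [-0.7  0.1  0.3] q6 -0.63
```

View pics/w1.png

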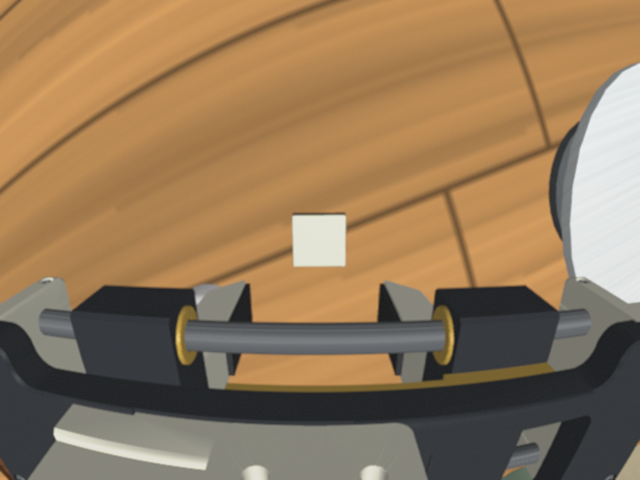

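The wrist view shows the square tile at (319,240), squared to the jaws. It agrees with the top camera to 1 mm, so I'll descend and grasp.

Emit:
carry_out(translation=[[0, 0, 0.04], [0, 0, 0.04], [0, 0, 0.03], [0, 0, 0.0125], [0, 0, 0], [0, 0, 0], [0, 0, 0], [0, 0, 0], [0, 0, 0], [0, 0, 0]], turn=[[0, 0, 0], [0, 0, 0], [0, 0, 0], [0, 0, 0], [0, 0, 0], [0, 0, 0], [0, 0, 0], [0, 0, 0], [0, 0, 0], [0, 0, 0]], gripper=[-0.3, -0.3, -0.3, -0.3, -0.3, -0.3, 1, 1, 1, 1])

```text
time: 2.65
tool_pos: [0.4236, 0.3512, 0.0052]
tool_rot: [3.141, -0.001, 1.182]
contact_force: [-0.9, -0.2, 6.1]
opening: 0.0398
```

```bash
python3 - <<'E'
from h import *
plan(.63,-.207,.13,.035)
E
```

```text
time 2.6 turn first(rotvec) [-0.    -0.002  1.147] then shift in NEW tool axes [ 0.1868  0.5651 -0.1248] (no turn: [-0.4381  0.4028 -0.1251] ) pos [0.4236 0.3512 0.0052] rot [ 3.141e+00 -1.000e-03  1.182e+00] open 0.0398 F [-0.9 -0.2  6.1] q6 -0.63
```

Emit:
carry_out(translation=[[0, 0, -0.02], [0, 0, -0.04], [0, 0, -0.04], [0, 0, -0.025], [0, 0, 0], [0, 0, 0], [0, 0, 0], [0, 0, 0], [0, 0, 0], [0, 0, 0]], turn=[[0, 0, 0], [0, 0, 0], [0, 0, 0.147], [0, 0, 0.143], [0, 0, 0.143], [0, 0, 0.143], [0, 0, 0.143], [0, 0, 0.143], [0, 0, 0.143], [0, 0, 0.142]], gripper=[1, 1, 1, 1, 1, 1, 1, 1, 1, 1])

```text
time: 3.65
tool_pos: [0.423, 0.3507, 0.1292]
tool_rot: [3.141, 0.0, 0.029]
contact_force: [0.2, 0.1, -0.1]
opening: 0.0394
```

Emit:
carry_out(translation=[[0.01, 0.03, 0], [0.015, 0.045, 0], [0.015, 0.045, 0], [0.015, 0.045, 0], [0.015, 0.045, 0], [0.015, 0.045, 0], [0.015, 0.045, 0], [0.015, 0.045, 0], [0.015, 0.045, 0], [0.015, 0.045, 0]], turn=[[0, 0, 0], [0, 0, 0], [0, 0, 0], [0, 0, 0], [0, 0, 0], [0, 0, 0], [0, 0, 0], [0, 0, 0], [0, 0, 0], [0, 0, 0]], gripper=[1, 1, 1, 1, 1, 1, 1, 1, 1, 1])

```text
time: 4.65
tool_pos: [0.5834, -0.0808, 0.1292]
tool_rot: [-3.141, 0.0, 0.035]
contact_force: [0.1, -0.1, -1.1]
opening: 0.0396
```

```bash
python3 - <<'E'
from h import *
plan(.63,-.207,.13,.035)
E
```

```text
time 4.7 turn first(rotvec) [-0.  0. -0.] then shift in NEW tool axes [ 0.0421  0.1278 -0.0008] (no turn: [ 0.0421  0.1278 -0.0008] ) pos [ 0.5834 -0.0808  0.1292] rot [-3.141  0.     0.035] open 0.0396 F [ 0.1 -0.1 -1.1] q6 -0.3
```

Emit:
carry_out(translation=[[0.015, 0.045, 0], [0.013, 0.045, 0], [0.01, 0.033, 0], [0, 0, 0], [0, 0, 0]], turn=[[0, 0, 0], [0, 0, 0], [0, 0, 0], [0, 0, 0], [0, 0, 0]], gripper=[1, 1, 1, 1, 1])

```text
time: 5.15
tool_pos: [0.625, -0.2007, 0.1285]
tool_rot: [-3.141, 0.001, 0.033]
contact_force: [-0.0, 0.9, -1.0]
opening: 0.0395
```

```bash
python3 - <<'E'
from h import *
c=read_camera('wrist');save(c,'w2')
for r in nets.regions_of(c,'square_tray')[:1]:
    o=outline(c,r['region'],.014,True);print(r['score'],r['pixel'],cv2.minAreaRect((o*1000).astype(np.float32)))
c=read_camera('top')
for r in nets.regions_of(c,'square_tray')[:1]:
    o=outline(c,r['region'],.014);print(r['score'],r['pixel'],cv2.minAreaRect((o*1000).astype(np.float32)))
plan(.63,-.207,.011,.035)
E
```

```text
0.93 [323.3, 235.7] ((631.8536987304688, -205.40113830566406), (139.0844268798828, 73.72660064697266), 1.6379189491271973)
0.82 [406.3, 199.0] ((628.0201416015625, -183.60108947753906), (38.1654167175293, 139.69888305664062), 88.48174285888672)
time 5.3 turn first(rotvec) [-0.     0.     0.002] then shift in NEW tool axes [0.0044 0.0083 0.1184] (no turn: [0.0044 0.0084 0.1184] ) pos [ 0.6253 -0.1988  0.1294] rot [-3.141  0.     0.037] open 0.04 F [-0.2  0.  -0.3] q6 -0.46
```

View pics/w2.png

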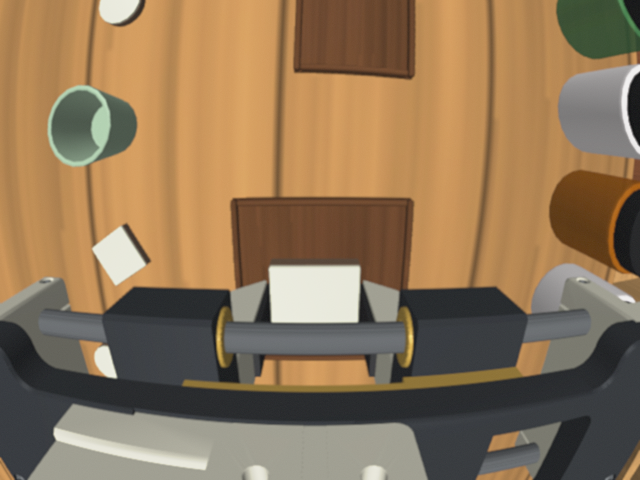

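The tile is held at (315,293) and squared to the tray, whose rims are at columns 237 and 411 and top row 200. The tray centre is about (0.631, -0.238). Now lowering.

Emit:
carry_out(translation=[[0.0055, 0.0093, 0], [0, 0, 0.03], [0, 0, 0.04], [0, 0, 0.03], [0, 0, 0.014], [0, 0, 0], [0, 0, 0]], turn=[[0, 0, 0], [0, 0, 0], [0, 0, 0], [0, 0, 0], [0, 0, 0], [0, 0, 0], [0, 0, 0]], gripper=[1, 1, 1, 1, 1, 1, 1])

```text
time: 6.05
tool_pos: [0.6324, -0.2098, 0.0165]
tool_rot: [3.141, -0.002, 0.035]
contact_force: [0.7, -0.2, -0.8]
opening: 0.0396
```

```bash
python3 - <<'E'
from h import *
plan(.631,-.208,.0102)
E
```

```text
time 6.0 turn first(rotvec) [ 0.001 -0.002 -0.   ] then shift in NEW tool axes [-0.0013 -0.0019  0.0063] (no turn: [-0.0013 -0.0019  0.0063] ) pos [ 0.6324 -0.2098  0.0165] rot [ 3.141e+00 -2.000e-03  3.500e-02] open 0.0396 F [ 0.7 -0.2 -0.8] q6 -0.47
```

Emit:
carry_out(translation=[[0, 0, 0.003], [0, 0, 0.001], [0, 0, 0]], turn=[[0, 0, 0], [0, 0, 0], [0, 0, 0]], gripper=[1, 1, 1])

```text
time: 6.35
tool_pos: [0.6317, -0.2096, 0.0121]
tool_rot: [3.141, -0.001, 0.035]
contact_force: [-0.1, -0.0, -0.7]
opening: 0.0397
```

Emit:
carry_out(translation=[[0, 0, 0.001], [0, 0, 0]], turn=[[0, 0, 0], [0, 0, 0]], gripper=[1, 1])

```text
time: 6.55
tool_pos: [0.6314, -0.2095, 0.0104]
tool_rot: [3.142, -0.0, 0.035]
contact_force: [1.1, -0.4, -1.3]
opening: 0.0395
```

Emit:
carry_out(translation=[[0, 0, 0.001], [0, 0, 0]], turn=[[0, 0, 0], [0, 0, 0]], gripper=[1, 1])

```text
time: 6.75
tool_pos: [0.6314, -0.2095, 0.0102]
tool_rot: [3.141, -0.0, 0.035]
contact_force: [-2.9, 1.3, 5.4]
opening: 0.0397
```

Emit:
carry_out(translation=[[0, 0, 0.001], [0, 0, 0]], turn=[[0, 0, 0], [0, 0, 0]], gripper=[1, 1])

```text
time: 6.95
tool_pos: [0.6314, -0.2095, 0.0102]
tool_rot: [3.141, -0.001, 0.035]
contact_force: [-4.7, 2.7, 11.3]
opening: 0.0396
```

Emit:
carry_out(translation=[[0, 0, -0.0015], [0, 0, 0], [0, 0, 0], [0, 0, 0], [0, 0, 0], [0, 0, -0.02], [0, 0, -0.03], [0, 0, -0.04], [0, 0, -0.03], [0, 0, 0]], turn=[[0, 0, 0], [0, 0, 0], [0, 0, 0], [0, 0, 0], [0, 0, 0], [0, 0, 0], [0, 0, 0], [0, 0, -0.14], [0, 0, -0.14], [0, 0, -0.14]], gripper=[1, -0.1, -0.1, -0.1, -0.1, -0.1, -0.1, -0.3, -0.3, -0.3])

```text
time: 7.95
tool_pos: [0.6338, -0.2105, 0.1353]
tool_rot: [3.134, -0.006, 0.461]
contact_force: [0.7, -0.2, 0.3]
opening: 0.0597
```

Emit:
carry_out(translation=[[0, 0, 0], [-0.03, -0.015, 0], [-0.04, -0.023, 0], [-0.04, -0.023, 0], [-0.03, -0.018, 0], [-0.014, -0.006, 0], [0, 0, 0], [0, 0, 0]], turn=[[0, 0, -0.116], [0, 0, 0], [0, 0, 0], [0, 0, 0], [0, 0, 0], [0, 0, 0], [0, 0, 0], [0, 0, 0]], gripper=[-0.3, -0.3, -0.3, -0.3, -0.3, -0.3, -0.3, -0.3])

```text
time: 8.75
tool_pos: [0.4565, -0.2215, 0.1301]
tool_rot: [3.14, -0.001, 0.57]
contact_force: [0.3, -0.4, 0.2]
opening: 0.0598
```

```bash
python3 - <<'E'
from h import *
c=read_camera('wrist');save(c,'w3')
glaze(c,(320,240),90,.012,True)
plan(.4558,-.2212,.0045,.571)
c=read_camera('top');glaze(c,(425,200),40,.017)
cv2.imwrite('pics/t3.png',cv2.resize(c['img'][150:250,370:490,::-1],None,fx=3,fy=3))
E
```

```text
[313. 237.] 2639 c [ 456.8 -222.2] wh [40.  39.8] a 32.6
time 8.8 turn first(rotvec) [ 0.001 -0.001 -0.   ] then shift in NEW tool axes [-0.0007 -0.0008  0.1254] (no turn: [-0.0008 -0.0009  0.1254] ) pos [ 0.4568 -0.2215  0.1299] rot [ 3.141e+00 -1.000e-03  5.710e-01] open 0.0597 F [0.1 0.3 0. ] q6 -1.17
[422. 206.] 387 c [ 631.5 -208.4] wh [38.7 40.1] a 0.7
```

View pics/w3.png

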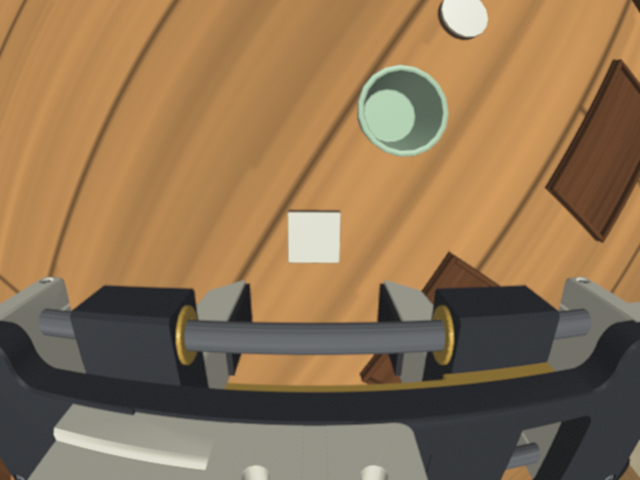

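Tile 1 lies flat in the tray at (0.6315, -0.208). Square_b is at (313,237), squared to the jaws, with the cup at (403,110) clear of them.

Emit:
carry_out(translation=[[0, 0, 0.04], [0, 0, 0.04], [0, 0, 0.03], [0, 0, 0.0145], [0, 0, 0], [0, 0, 0], [0, 0, 0], [0, 0, 0], [0, 0, 0], [0, 0, 0]], turn=[[0, 0, 0], [0, 0, 0], [0, 0, 0], [0, 0, 0], [0, 0, 0], [0, 0, 0], [0, 0, 0], [0, 0, 0], [0, 0, 0], [0, 0, 0]], gripper=[-0.3, -0.3, -0.3, -0.3, -0.3, 1, 1, 1, 1, 1])

```text
time: 9.85
tool_pos: [0.4566, -0.2216, 0.0062]
tool_rot: [3.14, -0.001, 0.571]
contact_force: [-0.1, 0.2, 6.5]
opening: 0.0396
```

Emit:
carry_out(translation=[[0, 0, -0.02], [0, 0, -0.04], [0, 0, -0.04], [0, 0, -0.025], [0, 0, 0], [0, 0, 0], [0.03, 0.01, 0], [0.04, 0.012, 0], [0.04, 0.012, 0], [0.04, 0.012, 0]], turn=[[0, 0, 0], [0, 0, 0], [0, 0, 0.14], [0, 0, 0.14], [0, 0, 0.14], [0, 0, 0.116], [0, 0, 0], [0, 0, 0], [0, 0, 0], [0, 0, 0]], gripper=[1, 1, 1, 1, 1, 1, 1, 1, 1, 1])

```text
time: 10.85
tool_pos: [0.6085, -0.2622, 0.1303]
tool_rot: [-3.141, 0.0, 0.035]
contact_force: [0.1, -1.6, 0.5]
opening: 0.0397
```

Emit:
carry_out(translation=[[0.022, 0.006, 0], [0, 0, 0], [0, 0, 0], [0, 0, 0]], turn=[[0, 0, 0], [0, 0, 0], [0, 0, 0], [0, 0, 0]], gripper=[1, 1, 1, 1])

```text
time: 11.25
tool_pos: [0.6285, -0.2669, 0.1301]
tool_rot: [-3.141, 0.001, 0.035]
contact_force: [-0.8, 0.5, -0.4]
opening: 0.0401
```

```bash
python3 - <<'E'
from h import *
c=read_camera('wrist');save(c,'w4')
plan(.631,-.268,.0105,.035)
E
```

```text
time 11.3 turn first(rotvec) [-0.     0.001 -0.   ] then shift in NEW tool axes [0.0024 0.0011 0.1199] (no turn: [0.0025 0.0012 0.1199] ) pos [ 0.6285 -0.267   0.1304] rot [-3.141e+00  1.000e-03  3.500e-02] open 0.0396 F [-0.2  0.5 -0.3] q6 -0.55
```

Emit:
carry_out(translation=[[0.0025, 0.001, 0.03], [0, 0, 0.04], [0, 0, 0.03], [0, 0, 0.016], [0, 0, 0.001], [0, 0, 0.001], [0, 0, 0]], turn=[[0, 0, 0], [0, 0, 0], [0, 0, 0], [0, 0, 0], [0, 0, 0], [0, 0, 0], [0, 0, 0]], gripper=[1, 1, 1, 1, 1, 1, 1])

```text
time: 12.0
tool_pos: [0.6329, -0.2686, 0.0141]
tool_rot: [3.14, -0.002, 0.035]
contact_force: [-0.3, 0.4, -1.4]
opening: 0.0399
```

Emit:
carry_out(translation=[[0, 0, 0.001], [0, 0, 0]], turn=[[0, 0, 0], [0, 0, 0]], gripper=[1, 1])

```text
time: 12.2
tool_pos: [0.6324, -0.2682, 0.0121]
tool_rot: [3.141, -0.001, 0.035]
contact_force: [0.7, 0.3, -0.5]
opening: 0.0398
```

Emit:
carry_out(translation=[[0, 0, 0.001], [0, 0, 0]], turn=[[0, 0, 0], [0, 0, 0]], gripper=[1, 1])

```text
time: 12.4
tool_pos: [0.632, -0.268, 0.0102]
tool_rot: [-3.141, 0.0, 0.035]
contact_force: [0.3, 0.0, -1.2]
opening: 0.0399
```

Emit:
carry_out(translation=[[0, 0, 0.0005], [0, 0, 0]], turn=[[0, 0, 0], [0, 0, 0]], gripper=[1, 1])

```text
time: 12.6
tool_pos: [0.6321, -0.268, 0.0101]
tool_rot: [3.142, -0.0, 0.035]
contact_force: [-0.6, 0.5, 4.7]
opening: 0.0396
```

Emit:
carry_out(translation=[[0, 0, -0.0005], [0, 0, 0], [0, 0, 0], [0, 0, 0], [0, 0, 0], [0, 0, -0.02], [0, 0, -0.03], [0, 0, -0.04], [-0.03, 0.01, -0.03], [-0.045, 0.013, 0]], turn=[[0, 0, 0], [0, 0, 0], [0, 0, 0], [0, 0, 0], [0, 0, 0], [0, 0, 0], [0, 0, 0], [0, 0, 0], [0, 0, 0], [0, 0, 0]], gripper=[1, -0.1, -0.1, -0.1, -0.1, -0.1, -0.1, -0.3, -0.3, -0.3])

```text
time: 13.6
tool_pos: [0.561, -0.2947, 0.1352]
tool_rot: [3.135, -0.009, 0.038]
contact_force: [0.3, -1.1, -0.0]
opening: 0.0595
```

Emit:
carry_out(translation=[[-0.045, 0.013, 0], [-0.045, 0.013, 0], [-0.043, 0.01, 0], [0, 0, 0], [0, 0, 0], [0, 0, 0]], turn=[[0, 0, 0], [0, 0, 0], [0, 0, 0], [0, 0, 0], [0, 0, 0], [0, 0, 0]], gripper=[-0.3, -0.3, -0.3, -0.3, -0.3, -0.3])

```text
time: 14.2
tool_pos: [0.4272, -0.3344, 0.1304]
tool_rot: [3.141, -0.001, 0.035]
contact_force: [-0.4, 0.4, 0.7]
opening: 0.06
```

```bash
python3 - <<'E'
from h import *
c=read_camera('wrist');save(c,'w5')
glaze(c,(320,240),90,.012,True)
plan(.426,-.3342,.005)
c=read_camera('top');glaze(c,(438,207),40,.017)
E
```

```text
[313. 238.] 2018 c [ 426.8 -335.4] wh [38.9 39.3] a 46.7
time 14.2 turn first(rotvec) [ 0.    -0.001 -0.   ] then shift in NEW tool axes [-0.0013 -0.      0.1253] (no turn: [-0.0014 -0.      0.1253] ) pos [ 0.4273 -0.3342  0.1303] rot [ 3.141e+00 -1.000e-03  3.600e-02] open 0.0598 F [-0.2 -0.2  0.7] q6 -0.84
[423. 206.] 376 c [ 631.  -208.4] wh [38.8 39. ] a 2.4
[452. 206.] 378 c [ 631.7 -266.9] wh [38.8 39. ] a 2.1
```

View pics/w5.png

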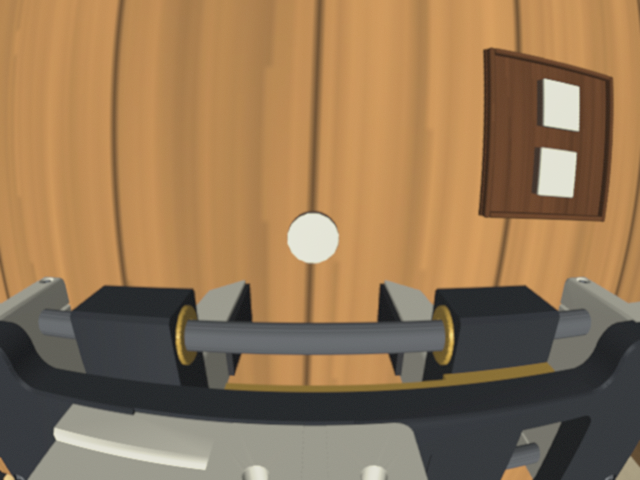

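Both squares lie flat in the tray, at wrist pixels (560,105) and (557,172). The disc is at (313,238).

Emit:
carry_out(translation=[[0, 0.0005, 0.04], [0, 0, 0.04], [0, 0, 0.03], [0, 0, 0.014], [0, 0, 0], [0, 0, 0], [0, 0, 0], [0, 0, 0], [0, 0, 0], [0, 0, 0]], turn=[[0, 0, 0], [0, 0, 0], [0, 0, 0], [0, 0, 0], [0, 0, 0], [0, 0, 0], [0, 0, 0], [0, 0, 0], [0, 0, 0], [0, 0, 0]], gripper=[-0.3, -0.3, -0.3, -0.3, -0.3, 1, 1, 1, 1, 1])

```text
time: 15.3
tool_pos: [0.427, -0.3353, 0.0073]
tool_rot: [3.14, -0.002, 0.035]
contact_force: [0.7, 1.5, 5.5]
opening: 0.0387
```

Emit:
carry_out(translation=[[0, 0, -0.02], [0, 0, -0.04], [0, 0, -0.04], [0, 0, -0.025], [0.008, -0.02, 0], [0.015, -0.041, 0], [0.015, -0.041, 0], [0.015, -0.041, 0], [0.015, -0.041, 0], [0.015, -0.041, 0]], turn=[[0, 0, 0], [0, 0, 0], [0, 0, 0], [0, 0, 0], [0, 0, 0], [0, 0, 0], [0, 0, 0], [0, 0, 0], [0, 0, 0], [0, 0, 0]], gripper=[1, 1, 1, 1, 1, 1, 1, 1, 1, 1])

```text
time: 16.3
tool_pos: [0.5014, -0.1054, 0.1313]
tool_rot: [3.142, -0.0, 0.035]
contact_force: [1.2, -1.0, -0.9]
opening: 0.0393
```

Emit:
carry_out(translation=[[0.015, -0.041, 0], [0.015, -0.041, 0], [0.015, -0.041, 0], [0.015, -0.041, 0], [0.015, -0.041, 0], [0.015, -0.041, 0], [0.015, -0.041, 0], [0.015, -0.041, 0], [0.012, -0.036, 0], [0, 0, 0]], turn=[[0, 0, 0], [0, 0, 0], [0, 0, 0], [0, 0, 0], [0, 0, 0], [0, 0, 0], [0, 0, 0], [0, 0, 0], [0, 0, 0], [0, 0, 0]], gripper=[1, 1, 1, 1, 1, 1, 1, 1, 1, 1])

```text
time: 17.3
tool_pos: [0.6205, 0.266, 0.1305]
tool_rot: [-3.14, -0.0, 0.039]
contact_force: [0.3, 0.0, 0.1]
opening: 0.0387
```

```bash
python3 - <<'E'
from h import *
c=read_camera('wrist');save(c,'w6')
plan(.622,.275,.0105)
E
```

```text
time 17.4 turn first(rotvec) [0.    0.001 0.   ] then shift in NEW tool axes [ 0.0024 -0.0115  0.1199] (no turn: [ 0.0024 -0.0115  0.1199] ) pos [0.6201 0.2635 0.1304] rot [3.142e+00 1.000e-03 3.800e-02] open 0.0389 F [-0.6 -0.3 -0.5] q6 0.25
```

View pics/w6.png

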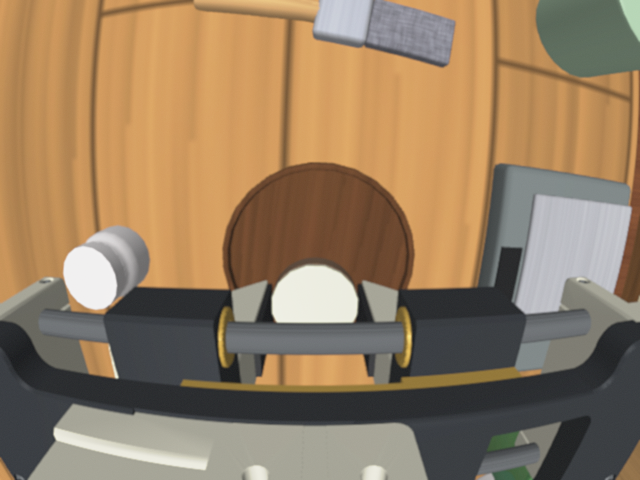

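The held disc is at (315,293) over the round tray, whose rim spans columns 224 to 413 with its top at row 162. I'll check the tray centre from those pixels.

```bash
python3 - <<'E'
from h import *
c=read_camera('wrist')
for p in [(224,245),(413,245),(318,162)]: print(np.round(toworld(c,p,.014,True)*1000))
E
```

```text
[550. 255.  14.]
[698. 261.  14.]
[621. 321.  14.]
```

Emit:
carry_out(translation=[[0.0024, -0.0115, 0], [0, 0, 0.03], [0, 0, 0.04], [0, 0, 0.03], [0, 0, 0.015], [0, 0, 0], [0, 0, 0]], turn=[[0, 0, 0], [0, 0, 0], [0, 0, 0], [0, 0, 0], [0, 0, 0], [0, 0, 0], [0, 0, 0]], gripper=[1, 1, 1, 1, 1, 1, 1])

```text
time: 18.1
tool_pos: [0.6235, 0.2729, 0.0177]
tool_rot: [-3.141, -0.002, 0.034]
contact_force: [-0.3, 0.4, 0.1]
opening: 0.0391
```

Emit:
carry_out(translation=[[0, 0, 0.0015], [0, 0, 0]], turn=[[0, 0, 0], [0, 0, 0]], gripper=[1, 1])

```text
time: 18.3
tool_pos: [0.6234, 0.2732, 0.0164]
tool_rot: [-3.141, -0.003, 0.035]
contact_force: [0.6, -1.2, 0.1]
opening: 0.0398
```

Emit:
carry_out(translation=[[0, 0, 0.002], [0, 0, 0.001], [0, 0, 0]], turn=[[0, 0, 0], [0, 0, 0], [0, 0, 0]], gripper=[1, 1, 1])

```text
time: 18.6
tool_pos: [0.6224, 0.273, 0.0117]
tool_rot: [-3.142, 0.0, 0.035]
contact_force: [-0.1, -0.4, -1.3]
opening: 0.0392
```

Emit:
carry_out(translation=[[0, 0, 0.001], [0, 0, 0]], turn=[[0, 0, 0], [0, 0, 0]], gripper=[1, 1])

```text
time: 18.8
tool_pos: [0.6226, 0.273, 0.0114]
tool_rot: [-3.141, -0.0, 0.035]
contact_force: [-2.2, 0.1, 4.8]
opening: 0.0391
```

Emit:
carry_out(translation=[[0, 0, -0.0005], [0, 0, 0], [0, 0, 0], [0, 0, 0], [0, 0, 0], [0, 0, -0.02], [0, 0, -0.03], [0, 0, -0.04], [0, 0, -0.03], [-0.025, 0.041, 0]], turn=[[0, 0, 0], [0, 0, 0], [0, 0, 0], [0, 0, 0], [0, 0, 0], [0, 0, 0], [0, 0, 0], [0, 0, 0], [0, 0, 0], [0, 0, 0]], gripper=[1, -0.1, -0.1, -0.1, -0.1, -0.1, -0.1, -0.3, -0.3, -0.3])

```text
time: 19.8
tool_pos: [0.604, 0.2351, 0.137]
tool_rot: [-3.137, -0.015, 0.039]
contact_force: [1.3, -0.6, 0.3]
opening: 0.0599
```

Emit:
carry_out(translation=[[-0.025, 0.04, 0], [-0.025, 0.04, 0], [-0.025, 0.04, 0], [-0.025, 0.04, 0], [-0.025, 0.04, 0], [-0.025, 0.03, 0], [0, 0, 0], [0, 0, 0], [0, 0, 0]], turn=[[0, 0, 0], [0, 0, 0], [0, 0, 0], [0, 0, 0], [0, 0, 0], [0, 0, 0], [0, 0, 0], [0, 0, 0], [0, 0, 0]], gripper=[-0.3, -0.3, -0.3, -0.3, -0.3, -0.3, -0.3, -0.3, -0.3])

```text
time: 20.7
tool_pos: [0.4579, -0.0036, 0.1314]
tool_rot: [-3.141, -0.001, 0.035]
contact_force: [0.3, -0.5, -0.7]
opening: 0.0594
```

```bash
python3 - <<'E'
from h import *
c=read_camera('wrist');save(c,'w7')
glaze(c,(320,240),90,.012,True)
plan(.457,-.0035,.005)
c=read_camera('top');glaze(c,(177,207),30,.017)
E
```

```text
[313. 236.] 2002 c [458.   -3.6] wh [38.9 39.5] a 46.8
time 20.8 turn first(rotvec) [-0.    -0.001  0.   ] then shift in NEW tool axes [-9.000e-04  1.000e-04  1.263e-01] (no turn: [-0.001   0.0002  0.1263] ) pos [ 0.4579 -0.0033  0.1313] rot [-3.141e+00 -1.000e-03  3.600e-02] open 0.0594 F [ 0.3 -0.1 -0.7] q6 -0.21
[176. 207.] 307 c [622.6 274. ] wh [37.4 36.6] a 46.2
```

View pics/w7.png

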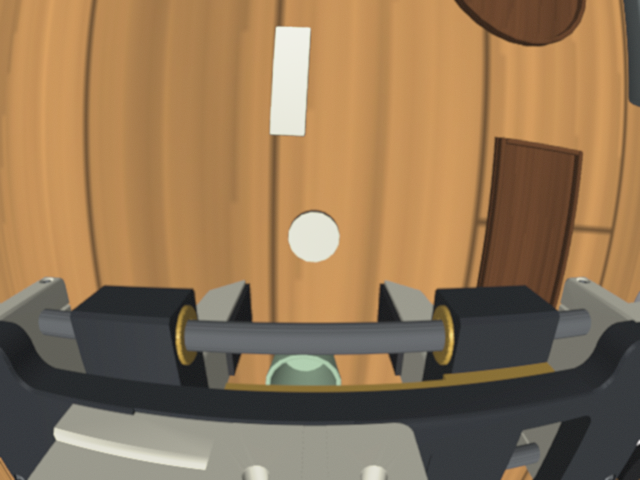

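Disc 1 is flat at (0.6226, 0.274). Disc_b is at (313,236), and the cup at (305,370) stays clear below the gripper body.

Emit:
carry_out(translation=[[0, 0, 0.04], [0, 0, 0.04], [0, 0, 0.03], [0, 0, 0.015], [0, 0, 0], [0, 0, 0], [0, 0, 0], [0, 0, 0], [0, 0, 0], [0, 0, 0]], turn=[[0, 0, 0], [0, 0, 0], [0, 0, 0], [0, 0, 0], [0, 0, 0], [0, 0, 0], [0, 0, 0], [0, 0, 0], [0, 0, 0], [0, 0, 0]], gripper=[-0.3, -0.3, -0.3, -0.3, -0.3, 1, 1, 1, 1, 1])

```text
time: 21.8
tool_pos: [0.4579, -0.004, 0.0071]
tool_rot: [3.141, -0.002, 0.035]
contact_force: [-0.4, 1.8, 7.6]
opening: 0.0391
```

Emit:
carry_out(translation=[[0, 0, -0.02], [0, 0, -0.04], [0, 0, -0.04], [0, 0, -0.025], [0.02, -0.025, 0], [0.03, -0.038, 0], [0.03, -0.038, 0], [0.03, -0.038, 0], [0.03, -0.038, 0], [0.032, -0.037, 0]], turn=[[0, 0, 0], [0, 0, 0], [0, 0, 0], [0, 0, 0], [0, 0, 0], [0, 0, 0], [0, 0, 0], [0, 0, 0], [0, 0, 0], [0, 0, 0]], gripper=[1, 1, 1, 1, 1, 1, 1, 1, 1, 1])

```text
time: 22.8
tool_pos: [0.622, 0.2176, 0.1313]
tool_rot: [3.141, 0.0, 0.035]
contact_force: [1.5, -0.7, 0.1]
opening: 0.0392
```

Emit:
carry_out(translation=[[0, 0, 0], [0, 0, 0], [0, 0, 0]], turn=[[0, 0, 0], [0, 0, 0], [0, 0, 0]], gripper=[1, 1, 1])

```text
time: 23.1
tool_pos: [0.6207, 0.2151, 0.131]
tool_rot: [3.141, 0.001, 0.035]
contact_force: [-0.8, 0.9, 0.8]
opening: 0.0387
```

```bash
python3 - <<'E'
from h import *
plan(.6225,.217,.0105)
E
```

```text
time 23.1 turn first(rotvec) [0.    0.001 0.   ] then shift in NEW tool axes [ 0.0018 -0.0019  0.1205] (no turn: [ 0.002  -0.0019  0.1205] ) pos [0.6207 0.2151 0.131 ] rot [3.141e+00 1.000e-03 3.500e-02] open 0.0387 F [-0.8  0.9  0.8] q6 0.18
```

Emit:
carry_out(translation=[[0.002, 0, 0.03], [0, 0, 0.04], [0, 0, 0.03], [0, 0, 0.015], [0, 0, 0.0015], [0, 0, 0.0015], [0, 0, 0.0005], [0, 0, 0]], turn=[[0, 0, 0], [0, 0, 0], [0, 0, 0], [0, 0, 0], [0, 0, 0], [0, 0, 0], [0, 0, 0], [0, 0, 0]], gripper=[1, 1, 1, 1, 1, 1, 1, 1])

```text
time: 23.9
tool_pos: [0.6244, 0.2161, 0.0143]
tool_rot: [-3.141, -0.003, 0.035]
contact_force: [-0.7, -0.1, -0.5]
opening: 0.039
```

Emit:
carry_out(translation=[[0, 0, 0.001], [0, 0, 0]], turn=[[0, 0, 0], [0, 0, 0]], gripper=[1, 1])

```text
time: 24.1
tool_pos: [0.6237, 0.2161, 0.0122]
tool_rot: [-3.141, -0.001, 0.035]
contact_force: [-0.1, -0.4, 1.0]
opening: 0.0389
```

Emit:
carry_out(translation=[[0, 0, 0.0005], [0, 0, 0]], turn=[[0, 0, 0], [0, 0, 0]], gripper=[1, 1])

```text
time: 24.3
tool_pos: [0.6237, 0.2161, 0.0121]
tool_rot: [-3.141, -0.001, 0.035]
contact_force: [-1.3, 0.8, 4.4]
opening: 0.0385
```

Emit:
carry_out(translation=[[0, 0, 0.0005], [0, 0, 0]], turn=[[0, 0, 0], [0, 0, 0]], gripper=[1, 1])

```text
time: 24.5
tool_pos: [0.6238, 0.2161, 0.012]
tool_rot: [-3.141, -0.001, 0.035]
contact_force: [-2.8, -0.6, 7.4]
opening: 0.0389
```

Emit:
carry_out(translation=[[0, 0, -0.001], [0, 0, 0], [0, 0, 0], [0, 0, 0], [0, 0, 0], [0, 0, -0.02], [0, 0, -0.03], [0, 0, -0.04], [0, 0, -0.03], [-0.032, 0.015, 0]], turn=[[0, 0, 0], [0, 0, 0], [0, 0, 0], [0, 0, 0], [0, 0, 0], [0, 0, 0], [0, 0, 0], [0, 0, 0], [0, 0, 0], [0, 0, 0]], gripper=[1, -0.1, -0.1, -0.1, -0.1, -0.1, -0.1, -0.3, -0.3, -0.3])

```text
time: 25.5
tool_pos: [0.5974, 0.2014, 0.1371]
tool_rot: [-3.139, -0.014, 0.036]
contact_force: [0.7, -0.5, 0.6]
opening: 0.0591
```

Emit:
carry_out(translation=[[-0.032, 0.016, 0], [-0.032, 0.016, 0], [-0.032, 0.016, 0], [-0.032, 0.015, 0], [-0.032, 0.015, 0], [0, 0, 0], [0, 0, 0], [0, 0, 0], [0, 0, 0]], turn=[[0, 0, 0], [0, 0, 0], [0, 0, 0], [0, 0, 0], [0, 0, 0], [0, 0, 0.028], [0, 0, 0], [0, 0, 0], [0, 0, 0]], gripper=[-0.1, -0.1, -0.1, -0.1, -0.1, -0.1, -0.1, -0.1, -0.1])

```text
time: 26.4
tool_pos: [0.436, 0.1167, 0.1317]
tool_rot: [-3.141, -0.001, 0.008]
contact_force: [0.5, 0.7, 0.1]
opening: 0.0504
```

```bash
python3 - <<'E'
from h import *
c=read_camera('wrist');save(c,'w8')
glaze(c,(320,240),90,.012,True)
plan(.4355,.1165,.005)
c=read_camera('top');glaze(c,(190,207),40,.017)
for r in nets.regions_of(c,'long_tray')[:1]:
    o=outline(c,r['region'],.014);print(r['score'],r['pixel'],cv2.minAreaRect((o*1000).astype(np.float32)))
E
```

```text
[314. 235.] 3553 c [436.3 115.8] wh [84.4 26.3] a 88.9
time 26.4 turn first(rotvec) [-0. -0.  0.] then shift in NEW tool axes [-2.000e-04  1.000e-04  1.266e-01] (no turn: [-3.000e-04  1.000e-04  1.266e-01] ) pos [0.4357 0.1166 0.1316] rot [-3.141 -0.     0.008] open 0.0504 F [0.1 0.1 0.6] q6 0.08
[176. 207.] 307 c [622.6 274. ] wh [37.4 36.6] a 46.2
[205. 207.] 311 c [622.8 216.5] wh [38.5 36.8] a 2.8
0.81 [314.6, 198.6] ((645.5100708007812, 6.6268157958984375), (94.23602294921875, 159.58770751953125), 0.7296479940414429)
```

View pics/w8.png

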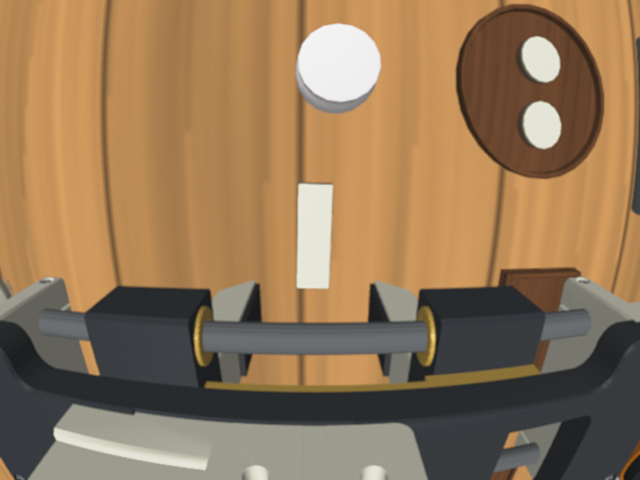

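Both discs are flat in the round tray, at (540,60) and (541,125). The bar is at (314,235), and the jar at (338,65) sits on the wrist camera's side. I'll check the camera's clearance before descending.

```bash
python3 - <<'E'
from h import *
c=read_camera('wrist');print(np.round(c['world_from_camera'],3))
for r in nets.regions_of(c,'jar')[:1]: print(r['score'],toworld(c,r['pixel'],.06,True))
E
```

```text
[[ 1.     0.007  0.003  0.435]
 [ 0.007 -0.963 -0.27   0.189]
 [ 0.001  0.27  -0.963  0.289]
 [ 0.     0.     0.     1.   ]]
0.73 [0.44913533 0.23660348 0.06      ]
```

Emit:
carry_out(translation=[[0, 0, 0.04], [0, 0, 0.04], [0, 0, 0.03], [0, 0, 0.015], [0, 0, 0], [0, 0, 0], [0, 0, 0], [0, 0, 0], [0, 0, 0], [0, 0, 0]], turn=[[0, 0, 0.02], [0, 0, 0], [0, 0, 0], [0, 0, 0], [0, 0, 0], [0, 0, 0], [0, 0, 0], [0, 0, 0], [0, 0, 0], [0, 0, 0]], gripper=[-0.1, -0.1, -0.1, -0.1, -0.1, 1, 1, 1, 1, 1])

```text
time: 27.65
tool_pos: [0.4356, 0.1164, 0.0076]
tool_rot: [-3.141, -0.002, -0.013]
contact_force: [-1.0, 0.3, 6.4]
opening: 0.0255
```

Emit:
carry_out(translation=[[0, 0, -0.02], [0, 0, -0.04], [0, 0, -0.04], [0, 0, -0.025], [0.025, 0.013, 0], [0.037, 0.02, 0], [0.037, 0.02, 0], [0.037, 0.02, 0], [0.037, 0.02, 0], [0.034, 0.018, 0]], turn=[[0, 0, 0], [0, 0, 0], [0, 0, 0], [0, 0, -0.024], [0, 0, 0], [0, 0, 0], [0, 0, 0], [0, 0, 0], [0, 0, 0], [0, 0, 0]], gripper=[1, 1, 1, 1, 1, 1, 1, 1, 1, 1])

```text
time: 28.65
tool_pos: [0.6444, 0.0064, 0.1316]
tool_rot: [-3.142, 0.0, 0.011]
contact_force: [0.3, 0.9, -0.0]
opening: 0.0253
```

Emit:
carry_out(translation=[[0, 0, 0], [0, 0, 0], [0, 0, 0]], turn=[[0, 0, 0], [0, 0, 0], [0, 0, 0]], gripper=[1, 1, 1])

```text
time: 28.95
tool_pos: [0.642, 0.0082, 0.1315]
tool_rot: [-3.141, 0.001, 0.011]
contact_force: [0.4, -0.3, -0.9]
opening: 0.0258
```

```bash
python3 - <<'E'
from h import *
c=read_camera('wrist');save(c,'w9')
for r in nets.regions_of(c,'long_tray')[:1]:
    o=outline(c,r['region'],.014,True);print(r['score'],r['pixel'],cv2.minAreaRect((o*1000).astype(np.float32)))
plan(.6455,.0066,.0105,.012)
E
```

```text
0.76 [333.5, 190.5] ((650.9127197265625, 25.882183074951172), (120.04180908203125, 91.10049438476562), 89.8330078125)
time 29.1 turn first(rotvec) [-0.  0. -0.] then shift in NEW tool axes [0.0033 0.0018 0.1215] (no turn: [0.0033 0.0018 0.1215] ) pos [0.6422 0.0084 0.132 ] rot [-3.141  0.     0.012] open 0.0253 F [ 0.1 -0.6 -0.2] q6 -0.12
```

View pics/w9.png

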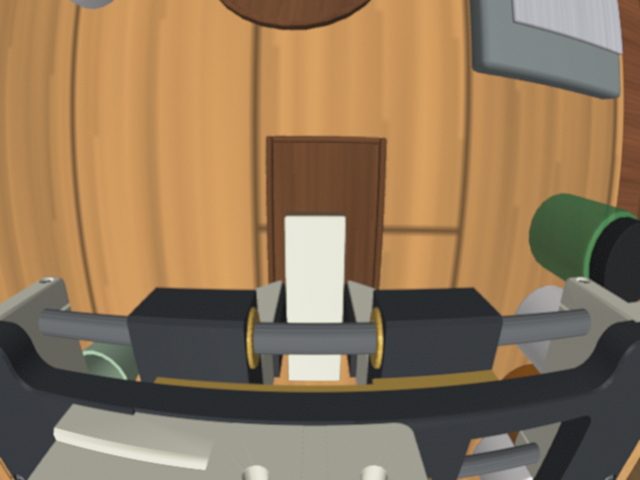

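```bash
python3 - <<'E'
from h import *
c=read_camera('wrist')
for p in [(267,150),(385,150),(270,230),(382,230),(326,138)]: print(p,np.round(toworld(c,p,.014,True)*1000,1))
for p in [(285,217),(345,217),(288,380),(340,380)]: print(p,np.round(toworld(c,p,.136,True)*1000,1))
E
```

```text
(267, 150) [607.3  74.6  14. ]
(385, 150) [694.7  76.1  14. ]
(270, 230) [608.9  13.7  14. ]
(382, 230) [695.1  14.8  14. ]
(326, 138) [650.6  83.7  14. ]
(285, 217) [630.1  48.9 136. ]
(345, 217) [655.4  49.2 136. ]
(288, 380) [630.1 -34.3 136. ]
(340, 380) [656.4 -34.  136. ]
```

The bar is held at (315,290) over the long tray, whose rims are at columns 267 and 385. The wrist camera puts the tray centre at x ≈ 0.651 and the top camera at about 0.647, so I'll aim for 0.649.

Emit:
carry_out(translation=[[0.0068, 0.003, 0], [0, 0, 0.03], [0, 0, 0.04], [0, 0, 0.03], [0, 0, 0.0145], [0, 0, 0], [0, 0, 0]], turn=[[0, 0, 0], [0, 0, 0], [0, 0, 0], [0, 0, 0], [0, 0, 0], [0, 0, 0], [0, 0, 0]], gripper=[1, 1, 1, 1, 1, 1, 1])

```text
time: 29.8
tool_pos: [0.651, 0.0046, 0.0185]
tool_rot: [3.141, -0.002, 0.011]
contact_force: [-0.1, 0.2, -0.7]
opening: 0.0255
```

Emit:
carry_out(translation=[[0, 0, 0.0015], [0, 0, 0.0015], [0, 0, 0]], turn=[[0, 0, 0], [0, 0, 0], [0, 0, 0]], gripper=[1, 1, 1])

```text
time: 30.1
tool_pos: [0.6503, 0.0047, 0.015]
tool_rot: [3.142, -0.001, 0.011]
contact_force: [-0.7, 0.1, -0.8]
opening: 0.0257
```

Emit:
carry_out(translation=[[0, 0, 0.001], [0, 0, 0]], turn=[[0, 0, 0], [0, 0, 0]], gripper=[1, 1])

```text
time: 30.3
tool_pos: [0.6499, 0.0047, 0.0133]
tool_rot: [-3.142, -0.0, 0.011]
contact_force: [-0.8, -0.6, -1.3]
opening: 0.0256
```

Emit:
carry_out(translation=[[0, 0, 0.001], [0, 0, 0]], turn=[[0, 0, 0], [0, 0, 0]], gripper=[1, 1])

```text
time: 30.5
tool_pos: [0.6501, 0.0047, 0.0127]
tool_rot: [-3.142, -0.0, 0.011]
contact_force: [-0.7, -0.0, 3.1]
opening: 0.0255
```

Emit:
carry_out(translation=[[0, 0, 0.0005], [0, 0, 0]], turn=[[0, 0, 0], [0, 0, 0]], gripper=[1, 1])

```text
time: 30.7
tool_pos: [0.65, 0.0046, 0.0126]
tool_rot: [3.142, -0.001, 0.011]
contact_force: [-3.2, -0.0, 6.1]
opening: 0.0256
```

Emit:
carry_out(translation=[[0, 0, -0.0005], [0, 0, 0], [0, 0, 0], [0, 0, 0], [0, 0, 0], [0, 0, -0.015], [0, 0, -0.03], [0, 0, -0.04], [-0.03, 0, -0.03], [-0.04, 0, 0]], turn=[[0, 0, 0], [0, 0, 0], [0, 0, 0], [0, 0, 0], [0, 0, 0], [0, 0, 0], [0, 0, 0], [0, 0, 0], [0, 0, 0], [0, 0, 0]], gripper=[1, 0.33, 0.33, 0.33, 0.33, 0.33, 0.33, 0.33, 0.33, 0.33])

```text
time: 31.7
tool_pos: [0.5832, 0.0034, 0.1329]
tool_rot: [3.14, -0.012, 0.011]
contact_force: [-0.5, 0.2, -0.1]
opening: 0.0304
```

Emit:
carry_out(translation=[[-0.04, 0, 0], [-0.04, 0, -0.02], [-0.04, 0, -0.02], [-0.03, 0, -0.02], [0, 0, -0.02], [0, 0, 0], [0, 0, 0]], turn=[[0, 0, 0], [0, 0, 0], [0, 0, 0], [0, 0, 0], [0, 0, 0], [0, 0, 0], [0, 0, 0]], gripper=[0.33, 0.33, 0.33, 0.33, 0.33, 0.33, 0.33])

```text
time: 32.4
tool_pos: [0.4305, 0.0021, 0.2079]
tool_rot: [3.141, -0.002, 0.011]
contact_force: [0.3, -0.4, -0.7]
opening: 0.0309
```

```bash
python3 - <<'E'
from h import *
s=robot.observe();print(s['time'],s['tool_pos'],s['contact_force'])
c=read_camera('top')
for p in [(438,207),(190,207),(314,198)]: glaze(c,p,35,.017)
for n,z in [('cup',.055),('jar',.06)]:
    for r in nets.regions_of(c,n)[:1]: print(n,r['score'],r['pixel'])
cv2.imwrite('pics/t9.png',cv2.resize(c['img'][140:340,130:500,::-1],None,fx=2,fy=2,interpolation=cv2.INTER_CUBIC))
c=read_camera('scene');cv2.imwrite('pics/s9.png',c['img'][:,:,::-1])
E
```

```text
32.4 [0.43045621 0.00213107 0.20788958] [ 0.33861943 -0.3921206  -0.65133353]
[423. 206.] 381 c [ 631.5 -208.4] wh [39.5 39. ] a 2.2
[452. 206.] 380 c [ 632.2 -266.9] wh [38.7 39.2] a 0.7
[176. 207.] 307 c [622.6 274. ] wh [37.4 36.6] a 46.2
[205. 207.] 311 c [622.8 216.5] wh [38.5 36.8] a 2.8
[314. 195.] 523 c [650.4   5.3] wh [24.5 82.8] a 0.7
jar 0.65 [181.7, 299.1]
```

View pics/t9.png

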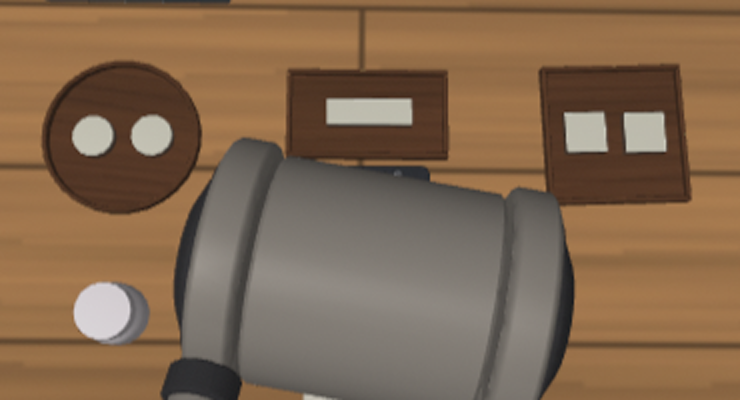

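View pics/s9.png

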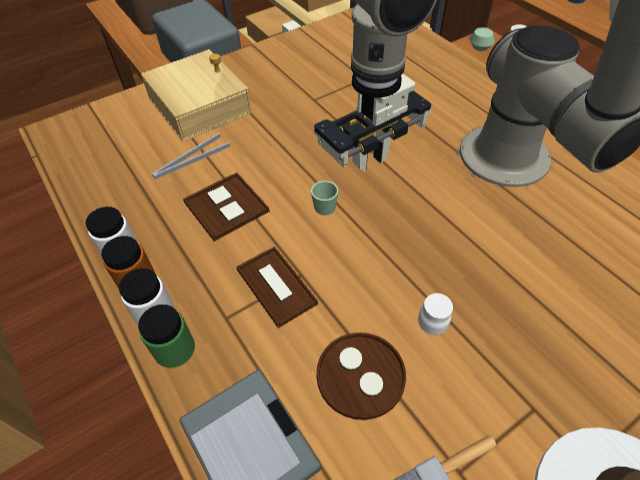

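The scene view shows all five tiles flat in their trays: squares at (220,195) and (232,211), bar at (276,283), discs at (350,358) and (371,384). The cup (324,197) and jar (436,313) are where they started, and the gripper is well clear, so I'm handing in.

```bash
python3 -c "
from cell import robot
print(robot.hand_in())"
```

```text
the job is handed in; nothing more can be done
None
```

All five tiles are in their trays and the job is handed in: two squares in the square tray, two discs in the round tray and the bar in the long tray. I did them in that order, finishing at about 32 s of the 120 s allowed. I lowered each tile until the wrist felt contact (highest reading about 11 N) and released it there.

- **Tiles:** the last top and scene pictures show them flat, glaze up, clear of the rims and not touching. They sit at about (0.632, -0.208), (0.632, -0.267), (0.623, 0.274), (0.623, 0.217) and (0.650, 0.005) m.
- **Cup and jar:** the cup and jar look unmoved in the scene view. In the last top picture the arm hid the cup, so the network did not find it there, and only the scene view confirms it.
- **Disagreement:** the top and wrist cameras differed by about 4 mm on the long tray's centre. I aimed between them, and the bar still has a wide gap to the walls.

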